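# Hold the marking gauge out at the red tab

## Task

On the woodturners' shoulder-marking gauge, first flip the orange cam lever right over to its other side to unclamp the sliding arm; then, with the arm still fully home, squeeze the green lock button on the arm's black head and, keeping it pressed in, draw the arm out until its yellow pointer lines up with the red tab on the scale. Finish while still holding the head there against the return spring, button squeezed and arm steady, so that the blank can be pencilled. Leave the red tab and everything else on the bench where it is.

Things in the scene. Friction and masses are not known exactly. Their poses are not given: they have to be found in the camera images.
- gauge: Marking gauge, screwed down: grey base plate (x -260 to 240, y -165 to 50 mm, 15 thick), aluminium sleeve, scale, wooden blank. Origin on the table below the head's centre when the arm is home. x: the way the arm slides out; z up; scale and blank on the -y side. Sleeve 32 wide along x at y 0, x -250 to -35, top 112 mm up. Scale rail y -48 to -84, 32 mm up.
- blank_mid (a point): Middle of the turned wooden blank (48 mm thick, 220 mm long, along the gauge's x, at y -135 mm, 45 mm above the table), held between two green posts at x -50 and +222 mm that reach 70 mm above the table. Fixed; axes as the gauge's.
- gauge_arm (a joint): How far the telescoping arm is drawn out: 0 fully home, up to 0.165 m, along the gauge's x. It cannot move until the cam lever is flipped and the lock button is pressed. A spring pulls it home with 2.4 N at 0 and 4.4 N at 0.165 m, with 0.8 N of friction, so it slides back if let go.
- head_grip (a point): Centre of the black head at the end of the sliding arm, 95 mm above the table. Grip it from above, fingers closing along the gauge's y: this squeezes the button. It is 44 mm along the arm, 36 mm across and 40 mm tall, 43 mm across with the button out. A smaller nose 26 mm wide continues to x +41 mm. Axes as the gauge's.
- button_face (a point): Centre of the outer face of the green round lock button (diameter 26 mm) on the -y side of the head, standing 7 mm proud, 25 mm from the head's centre. It is pressed towards +y.
- lock_button (a joint): Travel of the lock button: 0 out, 0.006 m fully in. The latch is free from 0.004 m. Its spring takes 1.6 N to start and 6.4 N fully in, and pushes it out again when it is let go.
- pointer_tip (a point): End of the yellow pointer (5 mm wide, 4 mm thick bar along the gauge's y) on the arm: 34 mm ahead (x), 60 mm to -y and 18 mm below the head's centre; it moves with the arm, over the scale.
- tab_mark (a point): Middle of the top of the red tab (6 mm wide along the scale, 16 mm across, 47 mm above the table) clipped on the scale beside the pointer's path. Axes as the gauge's: the pointer is in line when both have the same x in the gauge's frame. Not to be moved.
- cam_lever (a joint): Angle of the orange cam lever: 0 (to about 0.1) clamped, leaning 0.5 rad from upright towards the head (+x); 0.5 upright; 1.3 right over at its stop, leaning 0.8 rad to -x, free. It stays where it is left (0.07 N m of friction).
- lever_tip (a point): Middle of the rounded end of the cam lever (20 mm thick, 22 mm wide across the arm; the stem is 12 x 16 mm), 78 mm from its pivot, moves with it. The lever can be pushed over with a shut gripper.
- lever_pivot (a point): The cam lever's pivot, on top of the sleeve 135 mm behind the home head, 126 mm above the table; it turns about the gauge's y axis. Axes as the gauge's.
- pencil_tin: Blue tin 60 mm wide, 90 mm tall, with pencils to 136 mm, standing on the gauge plate. Origin under its centre. Leave alone.
- finial: Small turned wooden finial 52 mm wide, 95 mm tall, standing on the gauge plate. Origin under its centre. Leave alone.
- glue_bottle: Yellow glue bottle 64 mm wide, 170 mm tall. Origin under its centre. Leave alone.
- gouge: Turning gouge lying on the bench, 350 mm long, brown handle. Origin on the table near its ferrule. Leave alone.
- sanding_block: Cork sanding block 110 x 60 x 35 mm. Origin under its centre. Leave alone.
- bowl_blank: Round wooden bowl blank, 120 mm wide, 45 mm tall. Origin under its centre. Leave alone.
- tape_measure: Black and yellow tape measure 70 x 36 x 66 mm. Origin under its centre. Leave alone.

How it is judged:
By the outcome, as a careful person would: the job done as asked, in the order asked, and still so for the second after the job is handed in, while the arm keeps its last pose, push and grip.
It also fails if it takes over 48 s, if anything falls off the work surface, if the arm or the gripper's body presses on something with over 40 N, if the wrist force passes 120 N, or if a joint passes its speed limit or range.

## Robot

A 6-joint arm with a two-finger parallel gripper is mounted at the origin on the work surface. World frame = base frame: x ahead of the robot, y to its left, z up, the work surface at z = 0. Lengths are in mm, angles in rad, forces in N, time in s.
With the tool pointing down it reaches from about 300 to 750 mm from the base axis. Payload 8.5 kg.
Tool frame: the origin (TCP) lies at the very end of the fingers, on their centre line; the grasp point (between the pads) lies bot.tcp_to_grasp behind it (bot.tcp_to_grasp is the distance from the TCP to the grasp point, in mm); z points along the fingers, y is the line along which they close (so a half turn about z gives the same grasp; the last joint's range is limited). The gripper opens to 88 mm and grips with 3 to 60 N. Pads are 18 mm wide; open, the fingers measure 123 mm over their backs; the gripper's body (75 mm by 187 mm) begins 45 mm behind the grasp point.
Start: joints at [-1.498, 0.381, 1.297, -0, 1.464, -0.215], TCP at [156.108, -527.362, 213.448] pointing down, gripper open.
Joint ranges: [-3.11, 3.11], [-0.89, 2.33], [0.22, 2.48], [-1.42, 4.56], [0.17, 2.85], [-2.88, 2.88]. Speed limits (rad/s): [2.39, 2.39, 3.14, 3.14, 3.14, 3.14].

## Interface

Orientations are given as a unit quaternion [w, x, y, z].
In Python, from cell import sense, eyes, order, bot gives the robot as it stands. The module is installed in compiled form; this text tells all that it offers.
- The arm moves only by the shell command python3 -m handwheel 'ROWS' [FORCE]. ROWS is JSON, a list that holds one entry, the list of rows, each a list of 7 numbers: the turn, a rotation vector about the tool's x, y, z in rad, then the shift along the tool's x, y, z in mm, then the closure, from 0 (fully open) to 1 (shut). In form: [[[wx, wy, wz, tx, ty, tz, claw], ...]]. A call has exactly 8 rows; each row shifts and turns the commanded pose from where the row before left it, along the tool's axes as they then stand; what a row does not reach is not made up. A row lasts 1/10 s, in which the tool goes at most 50 mm and 8.59 degrees, less where a joint would pass 70% of its speed; a pose out of reach is approached as far as the arm can. A call with a gripper value outside its range is refused whole. The fingers move at their own pace and stop on an object; FORCE is the grip in N (left out, the last holds). Time passes only in rows, so rows that do not move let the fingers close, or fill a call up. It gives the time, the measured TCP pose, the force, the opening and the grip force at its end, in the units of the state.
- sense(): the state, without advancing time (a new reading comes with each control period).
- eyes.camera(name): name is "side" or "top"; returns a dict with "pixels" (420x560x3 uint8, red, green, blue), "fx", "fy", "cx", "cy" (pixels), "R" (3x3) and "t" (3): a world point X has camera coordinates R X + t. Camera axes: x right, y down, z forward; pixel columns grow to the right and rows downward; lengths in mm; the calibration is good to about 2 mm. A picture is of the moment at which its call begins. There is no depth.
- order.job_done(): hands the job in; it is judged then, once.
The state is a dict: "t": time; "joint_pos": joint angles; "qd": joint speeds; "effort": joint torques, N m; "position": TCP position; "orientation": TCP orientation; "ft_force": force on the tool from outside, world axes, zero at the start; "moment": the same for the moment, N m; "finger_gap": opening from 0.0 (shut) to 1.0 (fully open); "grip_force": force on a finger pad.
Only numpy, scipy, OpenCV 4.12 (cv2) and the standard library are available. Lean on these libraries where they do the work, as an engineer would, in place of code of your own. Each camera call takes 0.05 s, during which the arm holds its last target. There are 200 camera calls.

## Working session

There is one attempt and no reset: what is moved stays moved. The work goes in short steps, Python scripts to look and compute and a shell command to move; the robot and the scene stay as the last step left them, time stands still between calls to the robot, and variables do not carry over. Pictures are saved under pics/ and viewed, at most 10 in all, crops included, and the job is handed in when it is done.

```bash
mkdir -p pics
python3 - <<'E'
from cell import sense, eyes, order, bot
import cv2
s=sense();print(s['t'],s['position'],s['orientation'],s['finger_gap'],bot.tcp_to_grasp)
for n in("side","top"):
    c=eyes.camera(n);cv2.imwrite(f"pics/{n}0.png",c["pixels"][:,:,::-1]);print(n,c["fx"],c["cx"],c["cy"],c["R"],c["t"])
E
```

```text
0.0 [ 156.08658752 -527.06576802  212.85099695] [-7.10094302e-04  9.89663811e-01  1.43405137e-01  5.79011752e-05] 0.998351779287436 18.700000000000003
side 466.1735756311918 278.77097104210156 199.95051011398718 [[-0.82167766 -0.56994973  0.00176814]
 [-0.31685489  0.45421613 -0.83264079]
 [ 0.47376028 -0.68472258 -0.5538106 ]] [ 421.85582667  278.00450715 1441.76714643]
top 456.7733131988538 274.0669662524799 210.52996428321055 [[ 7.95761190e-05 -9.99986813e-01  5.13496223e-03]
 [-9.79129413e-01 -1.12153251e-03 -2.03234679e-01]
 [ 2.03237757e-01 -5.01161992e-03 -9.79116590e-01]] [ -21.9578629   544.77975213 1306.53013171]
```

View pics/side0.png

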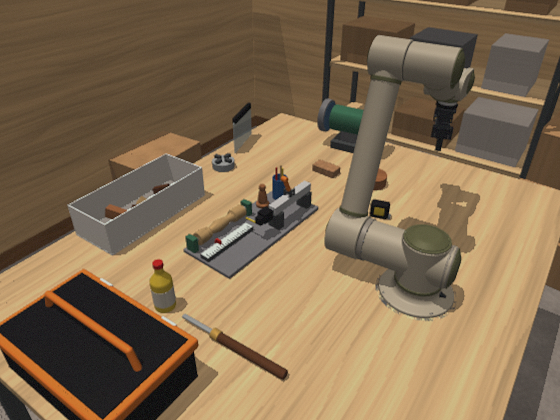

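View pics/top0.png

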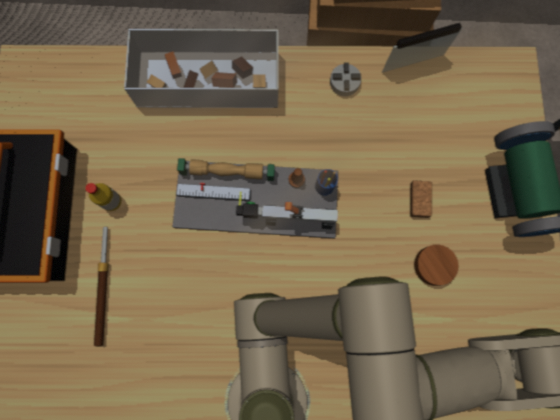

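Side view: the gauge is at about (255,225), with the head at (265,213). Top view: head at (247,211), yellow pointer at (240,200), red tab at (203,187), orange lever at (290,209), and the arm slides to image left, which is world +y. Next I'll zoom in and measure.

```bash
cat > h.py <<'E'
import numpy as np, cv2
from cell import sense, eyes, order, bot
def ray(c,uv):
    R=np.array(c["R"]);t=np.array(c["t"]);d=R.T@np.array([(uv[0]-c["cx"])/c["fx"],(uv[1]-c["cy"])/c["fy"],1]);return -R.T@t,d
def onz(c,uv,z):
    o,d=ray(c,uv);return o+d*(z-o[2])/d[2]
def proj(c,X):
    p=np.array(c["R"])@X+c["t"];return np.array([c["fx"]*p[0]/p[2]+c["cx"],c["fy"]*p[1]/p[2]+c["cy"]])
def tri(c1,u1,c2,u2):
    A=[];b=[]
    (o1,d1),(o2,d2)=ray(c1,u1),ray(c2,u2)
    s=np.linalg.lstsq(np.c_[d1,-d2],o2-o1,rcond=None)[0]
    p,q=o1+s[0]*d1,o2+s[1]*d2;return (p+q)/2,np.linalg.norm(p-q)
def blobs(c,box,hs,mn=4):
    x0,y0,x1,y1=box;hsv=cv2.cvtColor(c["pixels"],cv2.COLOR_RGB2HSV)[y0:y1,x0:x1]
    m=cv2.inRange(hsv,np.array(hs[0]),np.array(hs[1]))
    n,l,st,ce=cv2.connectedComponentsWithStats(m)
    return [(st[i].tolist()[4],(ce[i]+[x0,y0]).round(2).tolist(),(st[i][:4]+[x0,y0,0,0]).tolist()) for i in range(1,n) if st[i][4]>=mn]
COL=dict(red=((0,150,90),(6,255,255)),orange=((7,190,130),(16,255,255)),yellow=((22,150,110),(34,255,255)),green=((45,100,40),(90,255,255)))
E
python3 - <<'E'
from h import *
B=dict(side=(180,160,325,275),top=(165,150,345,245));im=[]
for n in B:
    c=eyes.camera(n);x0,y0,x1,y1=B[n]
    for k in COL: print(n,k,blobs(c,B[n],COL[k]))
    if n=="top":
        hsv=cv2.cvtColor(c["pixels"],cv2.COLOR_RGB2HSV)[y0:y1,x0:x1]
        m=cv2.inRange(hsv,np.array((0,0,40)),np.array((179,60,130)));m=cv2.morphologyEx(m,cv2.MORPH_OPEN,np.ones((3,3)))
        cs=max(cv2.findContours(m,0,2)[0],key=cv2.contourArea);print(cv2.minAreaRect(cs),[ (p+[x0,y0],onz(c,p+[x0,y0],15).round(1)) for p in cv2.boxPoints(cv2.minAreaRect(cs))])
    im.append(cv2.resize(c["pixels"][y0:y1,x0:x1,::-1],(800 if n=="top" else 700,None or (422 if n=="top" else 555)),interpolation=cv2.INTER_CUBIC))
    cv2.imwrite(f"pics/{n}1.png",im[-1])
E
```

```text
side red [(11, [217.27, 239.45], [215, 238, 6, 4])]
side orange [(19, [283.37, 177.95], [281, 176, 6, 5])]
side yellow [(14, [250.0, 219.5], [246, 217, 9, 6])]
side green [(39, [245.82, 202.97], [242, 200, 9, 8]), (17, [248.82, 211.53], [247, 209, 5, 7]), (73, [190.67, 241.04], [187, 235, 10, 15]), (4, [196.25, 243.5], [195, 243, 3, 2]), (5, [197.0, 248.0], [197, 246, 1, 5]), (5, [194.2, 251.0], [193, 250, 3, 3])]
top red []
top orange []
top yellow []
top green [(16, [181.19, 162.31], [179, 160, 5, 5]), (14, [180.29, 167.5], [179, 166, 4, 4]), (53, [270.55, 171.36], [268, 166, 6, 11]), (13, [249.77, 202.54], [247, 202, 7, 2])]
((90.75, 48.749996185302734), (162.4394073486328, 67.51678466796875), 3.814074993133545) [(array([172.46460724, 227.03096771]), array([501.6, 287.9,  15. ])), (array([176.95575714, 159.66371727]), array([716.3, 283.5,  15. ])), (array([339.03540039, 170.46902466]), array([ 681.8, -225.4,   15. ])), (array([334.54425049, 237.83627319]), array([ 468.8, -205.6,   15. ]))]
```

View pics/top1.png

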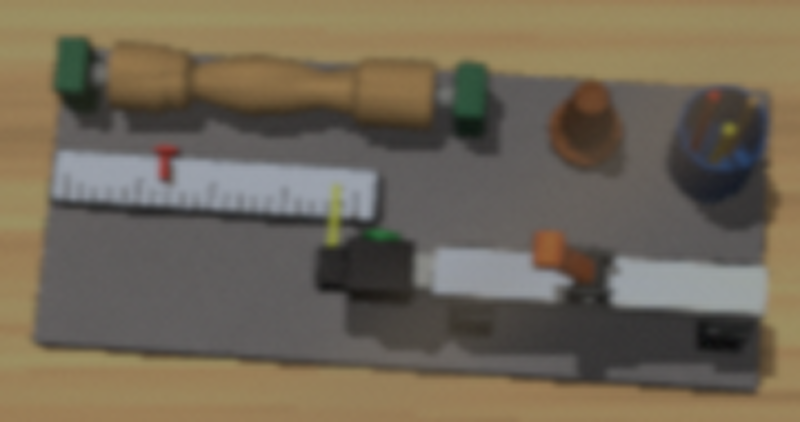

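View pics/side1.png

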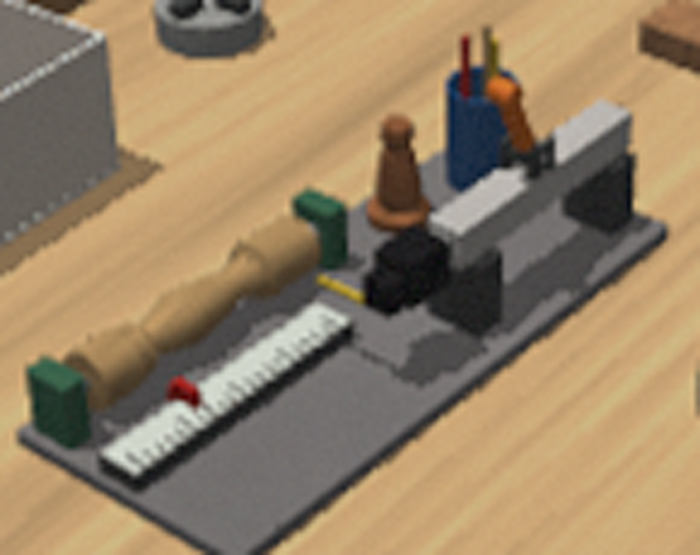

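Crops: in top, plate corners at (173.6,227.6), (335.3,237.8) and (338.2,170.3), pointer tip (240.8,192.1), lever end (288.5,206), tab stem about (202,187). In side, plate corners at (184.6,250) and (317.7,208), pointer tip (246.3,217.6), lever end (285,179), tab (218,239). I'll fit the gauge's x, y and yaw to these.

```bash
cat >> h.py <<'E'
def G(p,X):
    a=p[2];return np.array([[np.cos(a),-np.sin(a),0],[np.sin(a),np.cos(a),0],[0,0,1]])@X+[p[0],p[1],0]
E
python3 - <<'E'
from h import *
from scipy.optimize import least_squares
T,S=eyes.camera("top"),eyes.camera("side")
L=[(T,(240,50,15),(173.6,227.6)),(T,(-260,50,15),(335.3,237.8)),(T,(-260,-165,15),(338.2,170.3)),(T,(34,-60,77),(240.8,192.1)),(T,(-97.6,0,194.5),(288.5,206)),
(S,(240,-165,15),(184.6,250.1)),(S,(-260,50,15),(317.7,208)),(S,(34,-60,77),(246.3,217.6)),(S,(-97.6,0,194.5),(285,179))]
f=lambda p:np.concatenate([proj(c,G(p,np.array(x,float)))-u for c,x,u in L])
r=least_squares(f,[560,60,1.57],x_scale=[100,100,.1],loss="soft_l1");p=r.x;print(p,f(p).reshape(-1,2).round(1).tolist())
inv=lambda X:(G([0,0,-p[2]],X-[p[0],p[1],0])).round(1)
for n,c,B in(("top",T,(190,178,215,198)),("side",S,(205,228,230,250))):
    h=cv2.cvtColor(c["pixels"],cv2.COLOR_RGB2HSV)[B[1]:B[3],B[0]:B[2]]
    m=((h[...,0]<8)|(h[...,0]>172))&(h[...,1]>130)
    ys,xs=np.nonzero(m);print(n,[(x+B[0],y+B[1]) for x,y in zip(xs,ys)])
    print(inv(onz(c,(xs.mean()+B[0],ys.mean()+B[1]),47)))
for x in(140,150,160): print(x,proj(T,G(p,np.array([x,-92,47.]))),proj(S,G(p,np.array([x,-92,47.]))))
for k,X in dict(head=(0,0,95),ltip=(-97.6,0,194.5),piv=(-135,0,126)).items(): print(k,G(p,np.array(X,float)).round(1))
print(tri(T,(240.8,192.1),S,(246.3,217.6)), tri(T,(288.5,206),S,(285,179)))
E
```

```text
[533.83915979  46.19272296   1.51191916] [[-1.5, 0.6], [0.8, 0.1], [0.1, -0.3], [0.1, 0.1], [-3.1, 0.1], [-0.4, -1.5], [1.7, -2.5], [0.7, -0.5], [-1.2, -0.5]]
top [(np.int64(201), np.int64(183)), (np.int64(202), np.int64(183)), (np.int64(203), np.int64(183)), (np.int64(201), np.int64(184)), (np.int64(202), np.int64(184)), (np.int64(203), np.int64(184)), (np.int64(202), np.int64(185)), (np.int64(202), np.int64(187)), (np.int64(202), np.int64(188)), (np.int64(202), np.int64(189))]
[156.1 -82.7  47. ]
side [(np.int64(216), np.int64(238)), (np.int64(217), np.int64(238)), (np.int64(215), np.int64(239)), (np.int64(216), np.int64(239)), (np.int64(217), np.int64(239)), (np.int64(218), np.int64(239)), (np.int64(215), np.int64(240)), (np.int64(216), np.int64(240)), (np.int64(217), np.int64(240)), (np.int64(218), np.int64(240)), (np.int64(219), np.int64(240)), (np.int64(220), np.int64(240)), (np.int64(215), np.int64(241)), (np.int64(216), np.int64(241)), (np.int64(217), np.int64(241)), (np.int64(218), np.int64(241)), (np.int64(219), np.int64(241)), (np.int64(220), np.int64(241)), (np.int64(215), np.int64(242)), (np.int64(216), np.int64(242)), (np.int64(217), np.int64(242)), (np.int64(218), np.int64(242)), (np.int64(219), np.int64(242)), (np.int64(220), np.int64(242)), (np.int64(219), np.int64(243)), (np.int64(220), np.int64(243))]
[166.5 -76.9  47. ]
140 [207.54663409 182.34857086] [219.68597697 235.0832118 ]
150 [204.26606611 182.15676569] [217.62710509 236.50651455]
160 [200.98582681 181.96497975] [215.55113842 237.94163496]
head [533.8  46.2  95. ]
ltip [528.1 -51.2 194.5]
piv [525.9 -88.6 126. ]
(array([597.26578484,  77.44847229,  74.50419719]), np.float64(1.3477609502439072)) (array([529.53274101, -60.0571112 , 187.70101412]), np.float64(0.9527681760339177))
```

```bash
python3 -m handwheel '[[[0,0,-0.147,0,0,-4,1],[0,0,-0.147,0,0,-4,1],[0,0,-0.147,0,0,-4,1],[0,0,-0.147,0,0,-4,1],[0,0,-0.147,0,0,-4,1],[0,0,-0.147,0,0,-4,1],[0,0,-0.147,0,0,-4,1],[0,0,-0.147,0,0,-4,1]]]' 30
cat > st.py <<'E'
from h import *
import sys
from scipy.spatial.transform import Rotation as Ro
P=[533.84,46.19,1.512]
s=sense();R=Ro.from_quat(np.roll(s["orientation"],-1)).as_matrix()
g=lambda v:G([0,0,-P[2]],np.array(v))
tg=g(s["position"]-np.array([P[0],P[1],0]))
print("t",round(s["t"],2),"tcp gauge",tg.round(1),"yaw err tool y vs gauge -y/+y",(g(R[:,1])).round(4),"z",g(R[:,2]).round(3),"F gauge",g(s["ft_force"]).round(1),"gap",round(s["finger_gap"],3),"grip",s["grip_force"])
if len(sys.argv)>1:
    X=G(P,np.array([float(a) for a in sys.argv[1:4]]));print("shift in tool axes",(R.T@(X-s["position"])).round(1))
E
python3 st.py -50 0 240
```

```text
t: 1.1
position: [156.1, -527.3, 245.5]
orientation: [-0.0, 0.742, 0.671, 0.0]
ft_force: [-0.0, 0.6, 0.2]
finger_gap: 0.297
grip_force: 0.0
t 1.1 tcp gauge [-594.7  343.4  245.5] yaw err tool y vs gauge -y/+y [-4.220e-02 -9.991e-01 -1.000e-04] z [ 0.  0. -1.] F gauge [0.6 0.1 0.2] gap 0.297 grip 0.0
shift in tool axes [558.7 320.1   5.6]
```

```bash
python3 -m handwheel '[[[0,0,-0.042,0,0,0,1],[0,0,0,36.3,22.9,0,1],[0,0,0,36.3,22.9,0,1],[0,0,0,36.3,22.9,0,1],[0,0,0,36.3,22.9,0,1],[0,0,0,36.3,22.9,0,1],[0,0,0,36.3,22.9,0,1],[0,0,0,36.3,22.9,0,1]]]' >/dev/null;  python3 -m handwheel '[[[0,0,0,36.3,22.9,0,1],[0,0,0,36.3,22.9,0,1],[0,0,0,36.3,22.9,0,1],[0,0,0,36.3,22.9,0,1],[0,0,0,36.3,22.9,0,1],[0,0,0,36.3,22.9,0,1],[0,0,0,36.3,22.9,0,1],[0,0,0,36.3,22.9,0,1]]]' >/dev/null;  python3 st.py -60 0 167
python3 - <<'E'
from h import *
c=eyes.camera("side");cv2.imwrite("pics/side2.png",cv2.resize(c["pixels"][90:270,170:350,::-1],(600,600),interpolation=cv2.INTER_CUBIC))
E
```

```text
t 2.7 tcp gauge [-50.6  -4.2 245.5] yaw err tool y vs gauge -y/+y [-6.e-03 -1.e+00  2.e-04] z [-0. -0. -1.] F gauge [-0.3 -0.7  0.5] gap 0.006 grip 0.0
shift in tool axes [-9.4 -4.1 78.5]
```

View pics/side2.png

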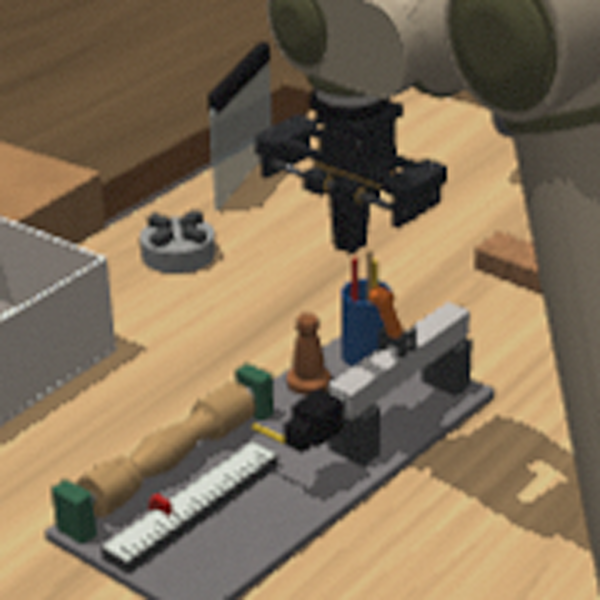

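The shut fingers (crop (350,245)) sit just on the head side of the lever end (381,298) and above it. Next: go down to z about 166 and push towards -x.

```bash
python3 -m handwheel '[[[0,0,0,0,-2,30,1],[0,0,0,0,-2,30,1],[0,0,0,0,0,19,1],[0,0,0,0,0,0,1],[0,0,0,-15,0,0,1],[0,0,0,-15,0,0,1],[0,0,0,-15,0,0,1],[0,0,0,-10,0,0,1]]]' >/dev/null;  python3 st.py -157 0 166
```

```text
t 3.55 tcp gauge [-109.3    0.3  167.8] yaw err tool y vs gauge -y/+y [-0.0074 -1.      0.0027] z [-0.    -0.003 -1.   ] F gauge [ 0.9 -0.8  1.6] gap 0.005 grip 0.8003821223974228
shift in tool axes [-47.7   0.7   1.8]
```

```bash
python3 -m handwheel '[[[0,0,0,-10,0,0,1],[0,0,0,-10,0,0,1],[0,0,0,-8,0,0,1],[0,0,0,-6,0,0,1],[0,0,0,-5,0,0,1],[0,0,0,-4,0,0,1],[0,0,0,0,0,0,1],[0,0,0,0,0,0,1]]]' >/dev/null;  python3 st.py -157 0 166
python3 - <<'E'
from h import *
for n,B in(("side",(250,130,340,230)),("top",(240,150,340,245))):
    print(n,blobs(eyes.camera(n),B,((5,150,100),(16,255,255))))
E
```

```text
t 4.35 tcp gauge [-150.4    1.1  166.5] yaw err tool y vs gauge -y/+y [-6.1e-03 -1.0e+00  2.0e-04] z [-0. -0. -1.] F gauge [ 0.7  0.5 -0.4] gap 0.008 grip 0.011715272721630754
shift in tool axes [-6.6  1.1  0.5]
side [(62, [292.26, 181.66], [288, 174, 11, 15]), (9, [261.78, 185.56], [260, 185, 5, 2]), (24, [260.79, 204.25], [257, 201, 10, 6])]
top []
```

```bash
python3 -m handwheel '[[[0,0,0,-3,0,0,1],[0,0,0,-3,0,0,1],[0,0,0,-2,0,0,1],[0,0,0,-2,0,0,1],[0,0,0,-2,0,0,1],[0,0,0,0,0,0,1],[0,0,0,0,0,0,1],[0,0,0,0,0,0,1]]]' >/dev/null;  python3 st.py
```

```text
t 5.25 tcp gauge [-162.4    1.2  166.4] yaw err tool y vs gauge -y/+y [-0.0062 -1.      0.    ] z [-0. -0. -1.] F gauge [-0.4 -0.7 -0.5] gap 0.006 grip 0.15326526656281203
```

```bash
python3 -m handwheel '[[[0,0,0,-2,0,0,1],[0,0,0,-1.5,0,0,1],[0,0,0,-1.5,0,0,1],[0,0,0,-1,0,0,1],[0,0,0,0,0,0,1],[0,0,0,0,0,0,1],[0,0,0,0,0,0,1],[0,0,0,0,0,0,1]]]' >/dev/null;  python3 st.py
python3 - <<'E'
from h import *
c=eyes.camera("side");cv2.imwrite("pics/side3.png",cv2.resize(c["pixels"][130:230,230:330,::-1],(600,600),interpolation=cv2.INTER_CUBIC))
E
```

```text
t 6.05 tcp gauge [-168.4    1.2  166.5] yaw err tool y vs gauge -y/+y [-0.0062 -1.     -0.    ] z [-0.  0. -1.] F gauge [-0.2 -0.1  0.7] gap 0.009 grip 0.20389539175084792
```

View pics/side3.png

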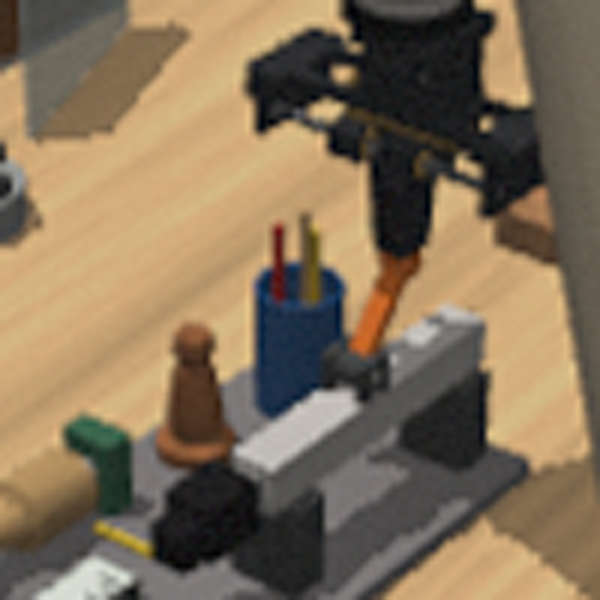

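The lever now leans to -x, with its end at crop (402,262) against the fingers. I'll work out its angle from that.

Run:
```python
from h import *
P=[533.84,46.19,1.512];S=eyes.camera("side")
print(proj(S,G(P,np.array([-135,0,126.]))))
for q in(0.5,.7,.9,1.1,1.3):
    a=q-.5;print(q,proj(S,G(P,np.array([-135-78*np.sin(a),0,126+78*np.cos(a)]))))
```

```text
[289.97959496 190.58778758]
0.5 [290.31431707 171.86408812]
0.7 [292.93943996 170.51348552]
0.9 [295.40830629 169.99170766]
1.1 [297.62243165 170.30226378]
1.3 [299.49834687 171.41351403]
```

```bash
python3 -m handwheel '[[[0,0,0,-2,0,0,1],[0,0,0,-2,0,0,1],[0,0,0,-1,0,0,1],[0,0,0,-1,0,0,1],[0,0,0,-1,0,0,1],[0,0,0,0,0,0,1],[0,0,0,0,0,0,1],[0,0,0,0,0,0,1]]]' >/dev/null;  python3 st.py
```

```text
t 6.95 tcp gauge [-175.4    1.3  166.5] yaw err tool y vs gauge -y/+y [-6.2e-03 -1.0e+00  1.0e-04] z [-0. -0. -1.] F gauge [ 0.3 -0.3  0.4] gap 0.004 grip 0.17979362322876113
```

```bash
python3 -m handwheel '[[[0,0,0,-1,0,0,1],[0,0,0,-1,0,0,1],[0,0,0,-1,0,0,1],[0,0,0,-1,0,0,1],[0,0,0,-1,0,0,1],[0,0,0,-1,0,0,1],[0,0,0,0,0,0,1],[0,0,0,0,0,0,1]]]' >/dev/null;  python3 st.py
python3 - <<'E'
from h import *
c=eyes.camera("side");cv2.imwrite("pics/side4.png",cv2.resize(c["pixels"][150:210,260:320,::-1],(600,600),interpolation=cv2.INTER_CUBIC))
print(blobs(c,(280,150,320,210),((5,150,100),(16,255,255))))
E
```

```text
t 7.75 tcp gauge [-181.5    1.3  166.5] yaw err tool y vs gauge -y/+y [-6.3e-03 -1.0e+00  1.0e-04] z [-0. -0. -1.] F gauge [-0.2  0.2  0.8] gap 0.004 grip 0.16642059712467017
[(89, [293.38, 179.21], [288, 170, 12, 19])]
```

View pics/side4.png

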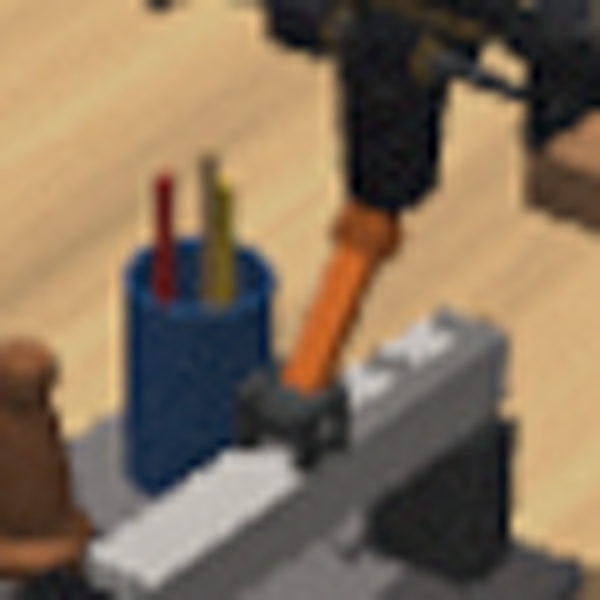

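Run:
```python
from h import *
P=[533.84,46.19,1.512];S=eyes.camera("side");T=eyes.camera("top")
for x in(-168.4,-181.5): print(x,[proj(S,G(P,np.array([x+d,1.2,166.5]))).round(1) for d in(-9,0,9)])
q=1.3;a=.8
for s in(68,78,88):print(s,proj(S,G(P,np.array([-135-s*np.sin(a),0,126+s*np.cos(a)]))), proj(T,G(P,np.array([-135-s*np.sin(a),0,126+s*np.cos(a)]))))
print(blobs(T,(265,180,345,240),((3,120,60),(18,255,255))))
x=T["pixels"][185:235,265:345,::-1];cv2.imwrite("pics/top4.png",cv2.resize(x,(800,500),interpolation=cv2.INTER_CUBIC))
```

```text
-168.4 [array([297.5, 176.3]), array([296. , 177.3]), array([294.5, 178.3])]
-181.5 [array([299.6, 174.9]), array([298.1, 175.9]), array([296.7, 176.9])]
68 [298.28215063 173.86338136] [316.75797529 209.6387285 ]
78 [299.49834687 171.41351403] [319.6528555  209.26626654]
88 [300.71332597 168.96609846] [322.58007945 208.88964317]
[(22, [291.64, 182.45], [289, 180, 6, 6])]
```

View pics/top4.png

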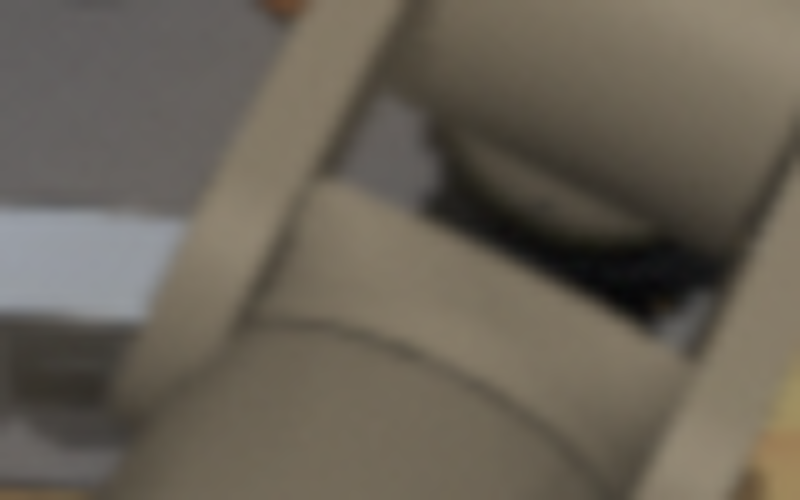

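Run:
```python
from h import *
P=[533.84,46.19,1.512];S=eyes.camera("side")
print(proj(S,G(P,np.array([-50.6,-4.2,245.5]))),proj(S,sense()["position"]))
h=S["pixels"][160:185,290:306].astype(int)
for r in range(25): print(160+r,' '.join('O' if p[0]>p[2]*2.2 and p[0]>90 else ('k' if p.sum()<130 else '.') for p in h[r]))
```

```text
[274.36945159 170.70460024] [298.13948974 175.89343946]
160 . . . . . k k k k k k k k k . .
161 . . . . . k k k k k k k k k . .
162 . . . . . k k k k k k k k k . .
163 . . . . . k k k k k k k k k . .
164 . . . . . k k k k k k k k k . .
165 . . . . . k k k k k k k k k . .
166 . . . . . k k k k k k k k . . .
167 . . . . . k k k k k k k k . . .
168 . . . . . k k k k k k k k . . .
169 . . . . . k k k k k k k . . . .
170 . . . . . O k k k k k . . . . .
171 . . . . O O O O . k . . . . . .
172 . . . O O O O O O O . . . . . .
173 . . . O O O O O O O . . . . . .
174 . . . . O O O O O O . . . . . .
175 . . . O O O O O O . . . . . . .
176 . . . O O O O O . . . . . . . .
177 . . O O O O O . . . . . . . . .
178 . . O O O O O . . . . . . . . .
179 . . O O O O . . . . . . . . . .
180 . O O O O O . . . . . . . . . .
181 . O O O O O . . . . . . . . . .
182 O O O O O . . . . . . . . . . .
183 O O O O O . . . . . . . . . . .
184 O O O O . . . . . . . . . . . .
```

Run:
```python
from h import *
S=eyes.camera("side")
for d in(-50,0,50): print(d,proj(S,np.array([156.1+.284*d,-527.1-.959*d,212.9])))
x=cv2.imread("pics/side0.png")[110:170,410:480];cv2.imwrite("pics/side0c.png",cv2.resize(x,(700,600),interpolation=cv2.INTER_CUBIC))
```

```text
-50 [435.6997007  156.05917972]
0 [436.32105322 150.08087163]
50 [436.91506802 144.36559196]
```

View pics/side0c.png

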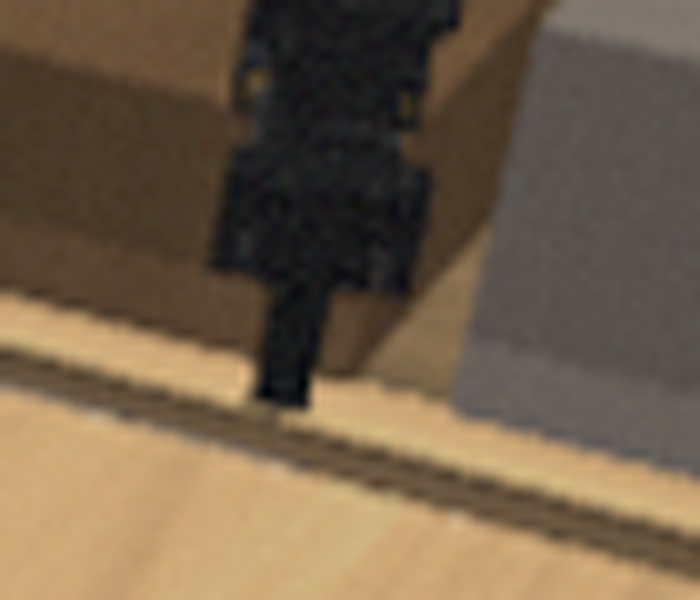

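All views show the finger ends about 20 mm higher than the reported TCP projects: 5.5 px at the start, at picture 2 and now. The fingers are therefore probably skimming over the knob. I'll go back over to the +x side and push again lower.

```bash
python3 -m handwheel '[[[0,0,0,0,0,-30,1],[0,0,0,37,0,0,1],[0,0,0,37,0,0,1],[0,0,0,0,0,25,1],[0,0,0,0,0,23,1],[0,0,0,0,0,0,1],[0,0,0,-5,0,0,1],[0,0,0,-5,0,0,1]]]' >/dev/null;  python3 st.py
```

```text
t 8.8 tcp gauge [-118.1    0.3  149.7] yaw err tool y vs gauge -y/+y [-0.0062 -1.      0.002 ] z [-0.001 -0.002 -1.   ] F gauge [0.1 0.1 0.7] gap 0.01 grip 0.0
```

```bash
python3 -m handwheel '[[[0,0,0,-5,0,0,1],[0,0,0,-4,0,0,1],[0,0,0,-3,0,0,1],[0,0,0,-3,0,0,1],[0,0,0,-3,0,0,1],[0,0,0,-2,0,0,1],[0,0,0,0,0,0,1],[0,0,0,0,0,0,1]]]' >/dev/null;  python3 st.py
```

```text
t 9.6 tcp gauge [-137.3    1.1  148.4] yaw err tool y vs gauge -y/+y [-6.2e-03 -1.0e+00 -1.0e-04] z [ 0.  0. -1.] F gauge [-0.3 -0.3  0.4] gap 0.003 grip 0.0
```

```bash
python3 -m handwheel '[[[0,0,0,-3,0,0,1],[0,0,0,-3,0,0,1],[0,0,0,-2,0,0,1],[0,0,0,-2,0,0,1],[0,0,0,-2,0,0,1],[0,0,0,-2,0,0,1],[0,0,0,-1,0,0,1],[0,0,0,0,0,0,1]]]' >/dev/null;  python3 st.py
```

```text
t 10.4 tcp gauge [-152.4    1.1  148.4] yaw err tool y vs gauge -y/+y [-0.0063 -1.     -0.    ] z [ 0.  0. -1.] F gauge [ 0.8  0.1 -0.4] gap 0.004 grip 0.29468368738889694
```

Run:
```python
from h import *
P=[533.84,46.19,1.512];S=eyes.camera("side");print(proj(S,sense()["position"]))
h=S["pixels"][155:195,284:306].astype(int)
for r in range(40): print(155+r,' '.join('O' if p[0]>p[2]*2.2 and p[0]>90 else ('k' if p.sum()<130 else '.') for p in h[r]))
```

```text
[293.22902093 183.40403937]
155 . . . . . . k k k k k k k k k k k k k k k k
156 k k . . . . . . k k k k k k k k k k k k k k
157 . . . . k k k k k . . k k k k k k k k k k .
158 k . k k . . k k k . . . . . k k k k k k k k
159 k k k . . . . k k k k k . . . . k k k k k k
160 k k k O . . . k k k k k k k k . k . . k k k
161 k k k . . k k k k k k k k k k k k k k k k k
162 . k k k k k k k k k k k k . . k k k . . . .
163 . . . . . k k k k k k k . . . . . k . . . .
164 . . . . . k k k k k k k . . . . . k . . . .
165 . . . . . k k k k k k k . . k k . k . . . .
166 . . . . . k k k k k k k k k k k . . . . . .
167 . . . . . . k k k k k k k k k . . . . . . .
168 . . . . . . k k k k k k k k k . . . . . . .
169 . . . . . . k k k k k k k k k . . . . . . .
170 . . . . . . k k k k k k k k k . . . . . . .
171 . . . . . . k k k k k k k k k . . . . . . .
172 . . . . . . k k k k k k k k k O . . . . . .
173 . . . . . . k k k k k k k k k . O . . . . .
174 . . . . . . k k k k k k k k k . . . . . . .
175 . . . . . . k k k k k k k k k O . . . . . .
176 . k . . . . k k k k k k k k . . . . . . . .
177 . k . . . . . k k k k k k . . . . . . . . .
178 . k . . . . . . . k k k k . . . . . . . . .
179 . . . . . . . . O O . O O . . . . . . . . .
180 . . k . . . . . O O O O . . . . . . . . . .
181 . . k . . . . O O O O O . . . . . . . . . .
182 . k k . . . . O O O O . . . . . . . . . . .
183 . k k . . . O O O O O . . . . . . . . . . .
184 . k k . . . O O O O O . . . . . . . . . . .
185 k . k . . O O O O O . . . . . . . . . . . .
186 . . . . . O O O O O . . . . . . . . . . . .
187 k . . . O O O O O O . . . . . . . . . . . .
188 . . . . . O O O O . . . . . . . . . . . . .
189 . . . . . . . . . . . . . . . . . . . . . .
190 k k . . . . . . . k . . . . . . . . . . . .
191 k k . . . . . . . k . . . . . . . . . . . .
192 k k k k . . k k . . . . . . . . . . . . . .
193 k k . . k k k k . . . . . . . . . . . . . .
194 k . . . . . k k k k . . . . . . . . . . . .
```

```bash
python3 -m handwheel '[[[0,0,0,-1,0,0,1],[0,0,0,-1,0,0,1],[0,0,0,-1,0,0,1],[0,0,0,-1,0,0,1],[0,0,0,-1,0,0,1],[0,0,0,-1,0,0,1],[0,0,0,0,0,0,1],[0,0,0,0,0,0,1]]]' >/dev/null;  python3 st.py
```

```text
t 11.25 tcp gauge [-158.5    1.2  148.5] yaw err tool y vs gauge -y/+y [-6.3e-03 -1.0e+00  1.0e-04] z [-0. -0. -1.] F gauge [ 1.  -0.9  0.1] gap 0.001 grip 0.2442679926753044
```

```bash
python3 -m handwheel '[[[0,0,0,-1,0,0,1],[0,0,0,-1,0,0,1],[0,0,0,-1,0,0,1],[0,0,0,-1,0,0,1],[0,0,0,-1,0,0,1],[0,0,0,-1,0,0,1],[0,0,0,0,0,0,1],[0,0,0,0,0,0,1]]]' >/dev/null;  python3 st.py;python3 - <<'E'
from h import *
S=eyes.camera("side");h=S["pixels"][168:190,284:306].astype(int)
for r in range(22): print(168+r,' '.join('O' if p[0]>p[2]*2.2 and p[0]>90 else ('k' if p.sum()<130 else '.') for p in h[r]))
E
```

```text
t 12.05 tcp gauge [-161.4    1.5  148.1] yaw err tool y vs gauge -y/+y [-5.e-03 -1.e+00 -8.e-04] z [ 0.006  0.001 -1.   ] F gauge [15.8 -2.   0.1] gap 0.006 grip 7.697907546535134
168 . . . . . . . k k k k k k k k k k . . . . .
169 . . . . . . . k k k k k k k k k k . . . . .
170 . . . . . . . k k k k k k k k k . . . . . .
171 . . . . . . . . k k k k k k k k . . . . . .
172 . . . . . . . . k k k k k k k k k . . . . .
173 . . . . . . . . k k k k k k k k k O . . . .
174 . . . . . . . . k k k k k k k k . . . . . .
175 . . . . . . . . k k k k k k k k k . . . . .
176 . k . . . . . . k k k k k k k k . . . . . .
177 . k . . . . . . . . k k k k O . . . . . . .
178 . k . . . . . . . O O O O . . . . . . . . .
179 . . . . . . . . . O O O O O . . . . . . . .
180 . . k . . . . . O O O O O . . . . . . . . .
181 . k k . . . . . O O O O O . . . . . . . . .
182 . k k . . . . O O O O O . . . . . . . . . .
183 . . k . . . . O O O O O . . . . . . . . . .
184 . k k . . . O O O O O . . . . . . . . . . .
185 . k k . . O O O O O O . . . . . . . . . . .
186 . k . . . O O O O O . . . . . . . . . . . .
187 . . . . . O O O O O . . . . . . . . . . . .
188 . . . . . O O O O . . . . . . . . . . . . .
189 . . . . . . . . . . . . . . . . . . . . . .
```

Lever is at its stop (15.8 N). The finger end really is about 20 mm above the reported TCP. Now back off, rise, move above the head and open.

```bash
python3 -m handwheel '[[[0,0,0,12,0,0,1],[0,0,0,10,0,-25,1],[0,0,0,35,0,-25,1],[0,0,0,35,0,0,0],[0,0,0,35,0,0,0],[0,0,0,35,1,0,0],[0,0,-0.006,0,0,0,0],[0,0,0,0,0,0,0]]]' 30 >/dev/null;  python3 st.py 0 0 150;python3 - <<'E'
from h import *
S=eyes.camera("side");T=eyes.camera("top")
P=[533.84,46.19,1.512];X=sense()["position"]
a=cv2.resize(S["pixels"][140:240,215:315,::-1],(500,500),interpolation=cv2.INTER_CUBIC)
b=cv2.resize(T["pixels"][150:250,200:260,::-1],(300,500),interpolation=cv2.INTER_CUBIC)
cv2.imwrite("pics/v5.png",np.hstack([a,b]));print([((proj(S,X+np.array([-.998*d,.059*d,20]))-[215,140])*5).round() for d in(-44,0,44)])
print(((proj(S,G(P,np.array([0,0,95.])))-[215,140])*5).round(),((proj(T,G(P,np.array([0,0,95.])))-[200,150])*5).round())
E
```

```text
t 12.9 tcp gauge [ -2.3  -0.8 198.5] yaw err tool y vs gauge -y/+y [ 1.3e-03 -1.0e+00  3.0e-04] z [-0.001 -0.    -1.   ] F gauge [ 0.2  0.1 -0.4] gap 0.437 grip 0.0
shift in tool axes [ 2.3 -0.8 48.5]
[array([206., 197.]), array([256., 219.]), array([308., 240.])]
[257. 373.] [254. 307.]
```

View pics/v5.png

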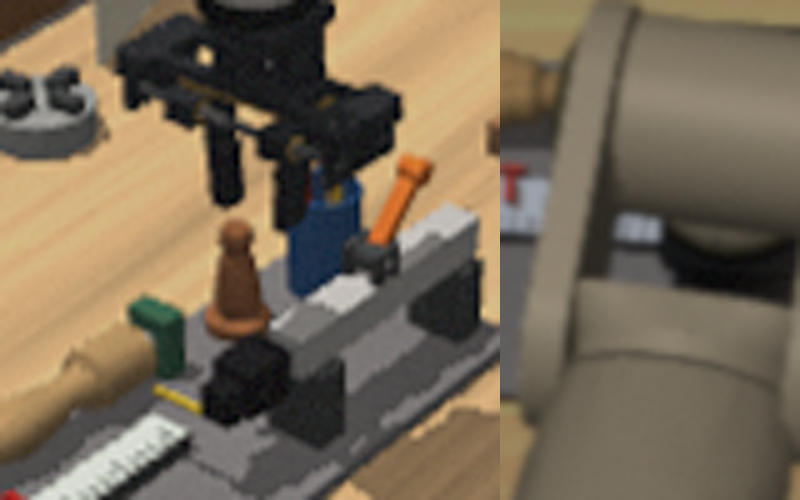

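Lever lies right over. Open fingers' midpoint (260,212) is straight above the head centre (257,373). Now descend.

```bash
python3 -m handwheel '[[[0,0,0,2,-0.8,30,0],[0,0,0,0,0,30,0],[0,0,0,0,0,25,0],[0,0,0,0,0,20,0],[0,0,0,0,0,15,0],[0,0,0,0,0,10,0],[0,0,0,0,0,6,0],[0,0,0,0,0,0,0]]]' 25 >/dev/null;  python3 st.py 0 0 62;python3 - <<'E'
from h import *
S=eyes.camera("side")
P=[533.84,46.19,1.512];X=sense()["position"]
a=cv2.resize(S["pixels"][160:240,215:315,::-1],(750,600),interpolation=cv2.INTER_CUBIC)
cv2.imwrite("pics/v6.png",a)
E
```

```text
t 13.8 tcp gauge [-0.9  0.  62.1] yaw err tool y vs gauge -y/+y [-9.e-04 -1.e+00 -6.e-04] z [-0.     0.001 -1.   ] F gauge [-0.3 -0.6 -0.2] gap 0.996 grip 0.0
shift in tool axes [0.9 0.  0.1]
```

View pics/v6.png

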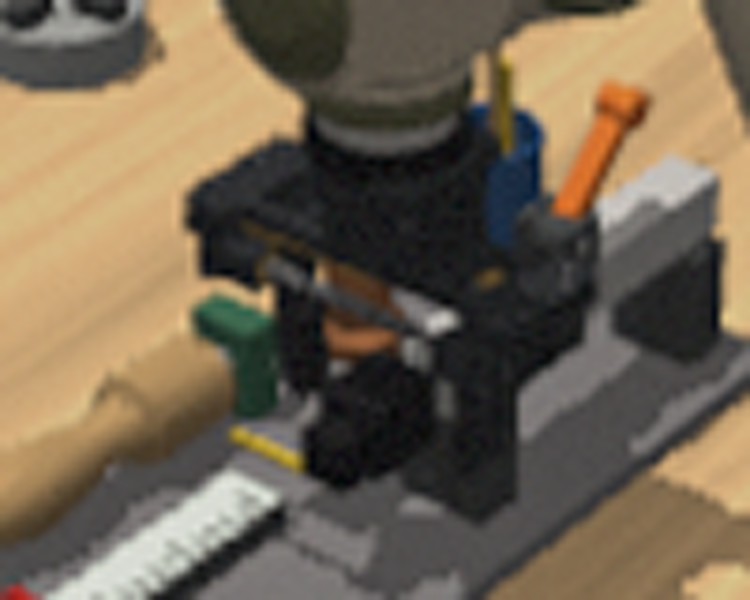

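The fingers straddle the head, one at crop (300,380) and one at about (480,400). That was the 11th picture, one over the allowed 10, so I'm working from numbers only from here. Closing now.

```bash
python3 -m handwheel '[[[0,0,0,1,0,0,0.5],[0,0,0,0,0,0,0.5],[0,0,0,0,0,0,0.55],[0,0,0,0,0,0,0.7],[0,0,0,0,0,0,0.8],[0,0,0,0,0,0,0.8],[0,0,0,0,0,0,0.8],[0,0,0,0,0,0,0.8]]]' 25;  python3 st.py
```

```text
t: 14.65
position: [537.3, 46.6, 62.9]
orientation: [0.003, 0.728, 0.686, 0.003]
ft_force: [16.0, 1.1, -6.8]
finger_gap: 0.416
grip_force: 25.0
t 14.65 tcp gauge [ 0.6 -3.4 62.9] yaw err tool y vs gauge -y/+y [-8.0e-04 -1.0e+00  7.8e-03] z [ 0.    -0.008 -1.   ] F gauge [  2.  -15.9  -6.8] gap 0.416 grip 25.020589094419847
```

```bash
python3 -m handwheel '[[[0,0,0,0,1.5,0,0.8],[0,0,0,0,1,0,0.8],[0,0,0,0,0.8,0,0.8],[0,0,0,0,0,0,0.8],[0,0,0,0,0,0,0.8],[0,0,0,0,0,0,0.8],[0,0,0,0,0,0,0.8],[0,0,0,0,0,0,0.8]]]' 30 >/dev/null;  python3 st.py
```

```text
t 15.45 tcp gauge [ 0.6 -3.3 62.7] yaw err tool y vs gauge -y/+y [-2.e-04 -1.e+00  3.e-04] z [-0. -0. -1.] F gauge [ 0.  -1.7  6.3] gap 0.413 grip 29.99638241250068
```

```bash
python3 -m handwheel '[[[0,0,0,3,0,0,0.8],[0,0,0,4,0,0,0.8],[0,0,0,5,0,0,0.8],[0,0,0,6,0,0,0.8],[0,0,0,6,0,0,0.8],[0,0,0,5,0,0,0.8],[0,0,0,3,0,0,0.8],[0,0,0,0,0,0,0.8]]]' 30 >/dev/null;  python3 st.py
cat > tab.py <<'E'
from h import *
P=[533.84,46.19,1.512];inv=lambda X:G([0,0,-P[2]],X-[P[0],P[1],0]).round(1)
for n in("side","top"):
    c=eyes.camera(n);hs=cv2.cvtColor(c["pixels"],cv2.COLOR_RGB2HSV)
    for k,m,z,B in(("yellow",cv2.inRange(hs,(22,110,70),(36,255,255)),77,(195,180,262,255)),("red",cv2.inRange(hs,(0,130,60),(8,255,255))|cv2.inRange(hs,(172,130,60),(179,255,255)),47,(195,175,262,255))):
        s=m[B[1]:B[3],B[0]:B[2]];ys,xs=np.nonzero(s)
        pts=np.c_[xs+B[0],ys+B[1]]
        print(n,k,len(pts),pts.min(0) if len(pts) else "",pts.max(0) if len(pts) else "", [inv(onz(c,q,z)).tolist() for q in (pts[:1].tolist()+[pts.mean(0)]+pts[-1:].tolist())] if len(pts) else "")
E
python3 tab.py
```

```text
t 16.25 tcp gauge [32.5 -3.5 62.7] yaw err tool y vs gauge -y/+y [ 1.e-04 -1.e+00  6.e-04] z [-0.001 -0.001 -1.   ] F gauge [-2.6 -0.7  6. ] gap 0.413 grip 29.993897415697575
side yellow 19 [239 221] [248 226] [[68.3, -66.3, 77.0], [68.4, -47.2, 77.0], [70.7, -22.9, 77.0]]
side red 25 [215 238] [220 243] [[159.3, -90.6, 47.0], [166.1, -76.9, 47.0], [170.3, -61.2, 47.0]]
top yellow 0   
top red 14 [201 183] [203 189] [[159.7, -88.8, 47.0], [155.3, -81.8, 47.0], [154.9, -70.2, 47.0]]
```

```bash
cat > sub.py <<'E'
from h import *
P=[533.84,46.19,1.512];inv=lambda X:G([0,0,-P[2]],X-[P[0],P[1],0])
T=eyes.camera("top");now=T["pixels"].astype(float);old=cv2.imread("pics/top0.png")[:,:,::-1].astype(float)
def run(im,lab,f,B,z):
    w=f(im[B[1]:B[3],B[0]:B[2]]);w=np.clip(w-np.median(w),0,None)
    for r in range(w.shape[0]):
        q=w[r]*(w[r]>.15*w.max())
        if q.sum()>.35*w.sum(1).max():
            u=(q*np.arange(B[0],B[2])).sum()/q.sum();X=inv(onz(T,(u,B[1]+r),z));print(lab,B[1]+r,round(u,2),q.round().max(),X[:2].round(1))
red=lambda a:a[...,0]-a[...,1:].mean(-1)
yel=lambda a:a[...,:2].mean(-1)-a[...,2]
run(old,"tab0",red,(196,180,210,192),47)
run(now,"tabN",red,(196,180,210,192),47)
run(old,"ptr0",yel,(234,190,246,206),79)
E
python3 sub.py
```

```text
tab0 182 201.82 33.0 [157.4 -92.1]
tab0 183 201.85 70.0 [157.1 -88.9]
tab0 184 202.02 67.0 [156.3 -85.8]
tab0 185 201.61 63.0 [157.2 -82.6]
tab0 186 201.47 60.0 [157.4 -79.5]
tab0 187 201.47 61.0 [157.1 -76.4]
tab0 188 201.48 65.0 [156.8 -73.2]
tab0 189 201.5 57.0 [156.4 -70.1]
tabN 183 201.62 54.0 [157.8 -88.9]
tabN 184 201.63 50.0 [157.5 -85.8]
tabN 185 201.85 54.0 [156.5 -82.7]
tabN 186 201.82 57.0 [156.3 -79.5]
tabN 187 201.79 57.0 [156.1 -76.4]
tabN 188 201.73 58.0 [156.  -73.3]
tabN 189 201.73 51.0 [155.7 -70.2]
ptr0 192 240.18 44.0 [ 36.1 -60. ]
ptr0 193 240.12 52.0 [ 36.  -56.9]
ptr0 194 240.08 54.0 [ 35.9 -53.9]
ptr0 195 240.06 60.0 [ 35.7 -50.9]
ptr0 196 240.03 62.0 [ 35.6 -47.8]
ptr0 197 239.97 61.0 [ 35.5 -44.8]
ptr0 198 239.9 64.0 [ 35.5 -41.8]
ptr0 199 239.66 68.0 [ 36.  -38.7]
ptr0 200 239.61 68.0 [ 35.9 -35.7]
ptr0 201 239.56 60.0 [ 35.8 -32.7]
ptr0 202 239.48 60.0 [ 35.9 -29.6]
ptr0 203 239.42 63.0 [ 35.8 -26.6]
ptr0 204 239.35 62.0 [ 35.8 -23.6]
ptr0 205 239.11 36.0 [ 36.3 -20.6]
```

```bash
python3 -m handwheel '[[[0,0,0,5,0,0,0.8],[0,0,0,7,0,0,0.8],[0,0,0,8,0,0,0.8],[0,0,0,8,0,0,0.8],[0,0,0,8,0,0,0.8],[0,0,0,7,0,0,0.8],[0,0,0,5,0,0,0.8],[0,0,0,2,0,0,0.8]]]' 30 >/dev/null;  python3 st.py
```

```text
t 17.2 tcp gauge [82.5 -3.8 62.7] yaw err tool y vs gauge -y/+y [ 1.0e-04 -1.0e+00  1.1e-03] z [-0.001 -0.001 -1.   ] F gauge [-4.9 -2.2  5.7] gap 0.41 grip 29.99199496116489
```

```bash
python3 -m handwheel '[[[0,0,0,5,0.3,0,0.8],[0,0,0,7,0.3,0,0.8],[0,0,0,8,0,0,0.8],[0,0,0,8,0,0,0.8],[0,0,0,6,0,0,0.8],[0,0,0,4,0,0,0.8],[0,0,0,1.3,0,0,0.8],[0,0,0,0,0,0,0.8]]]' 30 >/dev/null;  python3 st.py; python3 tab.py; python3 sub.py
python3 - <<'E'
from h import *
c=eyes.camera("side")["pixels"][222:250,208:245].astype(int)
for r in range(28): print(222+r,''.join('Y' if p[:2].mean()-p[2]>45 and p[1]>.75*p[0] else 'R' if p[0]-p[1:].mean()>50 and p[1]<.5*p[0] else 'k' if p.sum()<100 else 'w' if p.min()>110 else '.' for p in c[r]))
E
```

```text
t 18.0 tcp gauge [121.8  -3.9  62.7] yaw err tool y vs gauge -y/+y [ 0.e+00 -1.e+00  2.e-04] z [-0.001 -0.    -1.   ] F gauge [-3.2 -0.5  6. ] gap 0.417 grip 29.990208470262587
side yellow 19 [221 233] [230 239] [[153.6, -65.3, 77.0], [158.1, -46.3, 77.0], [160.6, -22.4, 77.0]]
side red 25 [215 238] [220 243] [[159.3, -90.6, 47.0], [166.8, -77.0, 47.0], [170.3, -61.2, 47.0]]
top yellow 0   
top red 0   
tab0 182 201.82 33.0 [157.4 -92.1]
tab0 183 201.85 70.0 [157.1 -88.9]
tab0 184 202.02 67.0 [156.3 -85.8]
tab0 185 201.61 63.0 [157.2 -82.6]
tab0 186 201.47 60.0 [157.4 -79.5]
tab0 187 201.47 61.0 [157.1 -76.4]
tab0 188 201.48 65.0 [156.8 -73.2]
tab0 189 201.5 57.0 [156.4 -70.1]
tabN 180 201.6 2.0 [158.7 -98.3]
tabN 181 201.93 2.0 [157.4 -95.2]
tabN 182 202.56 2.0 [155.2 -92.2]
tabN 183 201.18 2.0 [159.1 -88.8]
tabN 184 202.41 1.0 [155.1 -85.9]
ptr0 192 240.18 44.0 [ 36.1 -60. ]
ptr0 193 240.12 52.0 [ 36.  -56.9]
ptr0 194 240.08 54.0 [ 35.9 -53.9]
ptr0 195 240.06 60.0 [ 35.7 -50.9]
ptr0 196 240.03 62.0 [ 35.6 -47.8]
ptr0 197 239.97 61.0 [ 35.5 -44.8]
ptr0 198 239.9 64.0 [ 35.5 -41.8]
p
[... 719 characters left out ...]
.....Y....wwwww.kkk.kkkkkkkk
234 .............YYYY..wwww.kkkk.kkkkkkkk
235 ..............YYYYYwwww.kk...kkkkkkkk
236 ................YYYYwww.kkk.kkkkkkkkk
237 ............wwwwwwYYYY..kkkkkkkkkkkkk
238 ........RR.wwwwwwwwwYYY.kkkkkkkkkkkkk
239 .......RRRR.wwwwwwwww...kkkkkkkkkkk..
240 .......RRRRR.wwwwwwwww..kkkkkkkkkkk..
241 .......RRRRRRwwwwwwwwww..kkkkkk......
242 .......R.RRRR.wwwwwwwww..kkkkk.......
243 ......wwwwwRR.wwwwww...kk..........w.
244 .....wwwwwww.wwwwwww..kk.............
245 ...wwwwwwwwwwwwwww..kkk..............
246 ..wwwwwwwwwwwwww...k....wwwwww.......
247 .wwwwwwwwwwwwwww..kk...wwwwwwww......
248 wwwwwwwwwwwwwww.kk.....wwwwwwww......
249 wwwwwwwwwwww...kk........wwwwww......
```

```bash
python3 -m handwheel '[[[0,0,0,0.2,0,0,0.8],[0,0,0,0,0,0,0.8],[0,0,0,0,0,0,0.8],[0,0,0,0,0,0,0.8],[0,0,0,0,0,0,0.8],[0,0,0,0,0,0,0.8],[0,0,0,0,0,0,0.8],[0,0,0,0,0,0,0.8]]]' 30 >/dev/null;  python3 st.py; python3 -c "
from cell import order;print(order.job_done())"
```

```text
t 19.0 tcp gauge [121.7  -3.9  62.7] yaw err tool y vs gauge -y/+y [-3.e-04 -1.e+00  0.e+00] z [-0.001 -0.    -1.   ] F gauge [-4.  -0.   6.4] gap 0.412 grip 29.988131280988455
the job is handed in; nothing more can be done
None
```

I handed the job in at 19 s: lever over at its stop, button squeezed, arm held about 121 mm out with the pointer on the red tab to within about 1–2 mm by camera measurement; I viewed 11 pictures, one over the limit of 10.

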